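# Press a glued-up coaster and park the lever at its tab

### The arm

A 6-joint arm with a two-finger parallel gripper is mounted at the origin on the work surface. World frame = base frame: x ahead of the robot, y to its left, z up, the work surface at z = 0. Lengths are in m, angles in degrees, forces in N, time in s.
With the tool pointing down it reaches from about 0.35 to 0.875 m from the base axis. Payload 4.2 kg.
Tool frame: the origin (TCP) lies on the centre line of the jaws, within the pads' length; the fingertips stand tip_reach ahead of it and the grasp point (between the pads) is the TCP (tip_reach is the distance from the TCP to the fingertips, in m); z points along the fingers, y is the line along which they close (so a half turn about z gives the same grasp; the last joint's range is limited). The gripper opens to 87 mm and grips with 3 to 60 N. Pads are 19 mm wide; open, the fingers measure 117 mm over their backs; the gripper's body (75 mm by 190 mm) begins 51 mm behind the grasp point.
Start: joints at [78.816, 22.042, 0.453, 0, -68.411, -14.817], TCP at [0.274, 0.562, 0.242] pointing down, gripper open.
Joint ranges: [-179.83, 179.83], [-69.29, 118.12], [-61.27, 80.66], [-181.25, 117.63], [-171.15, -9.14], [-177.46, 177.46]. Speed limits (degrees/s): [159.86, 159.86, 180, 180, 180, 180].

### API

Orientations are given as a 3x3 rotation matrix whose columns are the frame's x, y, z axes.
In Python, from station import sense, capture, finish_job, tip_reach gives the robot as it stands.
- The arm moves only by the tool arm_command, never from a script. Its argument "deltas" is a list of rows, each a list of 7 numbers: the turn, a rotation vector about the tool's x, y, z in rad, then the shift along the tool's x, y, z in cm, then the closure, from -1 (fully open) to 1 (shut), so that 0 is half open. In form: [[rx, ry, rz, dx, dy, dz, hand], ...]. A call has 1 to 8 rows; each row is the pose to reach, as a shift and turn from the pose commanded when the call began, along the tool's axes at that moment; what a row does not reach only later rows make up. A row lasts 1/12 s, in which the tool goes at most 41.7 mm and 7.16 degrees, less where a joint would pass 70% of its speed; a pose out of reach is approached as far as the arm can. A call with a gripper value outside its range is refused whole. The fingers move at their own pace and stop on an object; the grip force is fixed at half the most. Time passes only in rows, so rows that repeat a pose let the fingers close. It gives the time, the measured TCP pose, the force, the opening and the grip force at its end, in the units of the state.
- sense(): the state, without advancing time (a new reading comes with each control period).
- capture(name): name is "scene" or "top" or "wrist"; returns a dict with "pixels" (384x512x3 uint8, blue, green, red), "fovy" (degrees; the focal length in pixels is half the picture's height over the tangent of half this angle, whatever the lens; pixels are square), "cx", "cy" (the principal point, pixels), "k1" (the pictures are not rectified: a ray, as slopes to the right and down, at radius r is drawn at 1 + k1 r^2 times it, then the intrinsics apply), "rvec" (rotation vector, rad) and "tvec" (3), from world to camera coordinates, as OpenCV has them. Camera axes: x right, y down, z forward; pixel columns grow to the right and rows downward; lengths in m; the calibration is good to about 2 mm. A picture is of the moment at which its call begins. There is no depth.
- finish_job(): hands the job in; it is judged then, once.
The state is a dict: "time_s": time; "joints": joint angles; "joint_velocities": joint speeds; "effort": joint torques, N m; "tcp_pos": TCP position; "ee_rot": TCP orientation; "wrist_force": force on the tool from outside, world axes, zero at the start; "moment": the same for the moment, N m; "gripper_width": opening from 0.0 (shut) to 1.0 (fully open); "gripper_force": force on a finger pad.
Only numpy, scipy, OpenCV 4.12 (cv2) and the standard library are available. Lean on these libraries where they do the work, as an engineer would, in place of code of your own. Each camera call takes 0.05 s, during which the arm holds its last target. There are 200 camera calls.

### The job

Glue up a coaster in the blue hand press: lay the dark walnut disc flat and centred on the cork disc that already lies on the round steel bed, then swing the red-handled lever down until its sprung foot presses on the stack with about 20 N (feel for it: the foot's screw is set differently every time; never above 28 N), and keep it pressed for about a second. Last, swing the lever back up until it lines up with the yellow tab and leave it standing there, with the stack still centred; the spare maple disc, the glue jar and the wooden burnisher stay where they are.

Things in the scene. Friction and masses are not known exactly. Their poses are not given: they have to be found in the camera images.
- cork: speckled light brown cork disc, 64 mm diameter, 10 mm thick, about 20 g, lying flat on the press bed, within 5 mm of its centre. Origin: centre of its underside; z up.
- walnut: dark brown walnut disc, 64 mm diameter, 12 mm thick, about 30 g, lying flat on the green mat (mat top 3 mm above the table). Origin: centre of its underside; z up.
- maple: spare pale maple disc, 64 mm diameter, 12 mm thick, on the mat; not used. Origin: centre of its underside.
- bed: round steel bed plate of the press, 90 mm diameter, 10 mm thick, fixed on the press's blue base (base: 120 mm in press x; in press y from 70 mm on the bed's +y side to 200 mm on its -y side; top 10 mm below the bed's top). Origin: centre of the plate's underside; its x and y are the press's x and y.
- bed_top (a point): centre of the bed plate's top face, where the stack belongs; axes as those of the press.
- lever_hinge (a point): middle of the lever's hinge, 130 mm from the bed's centre to the press's -y and 60 mm above the bed's top; hinge axis along the press's x; axes as those of the press. Blue cheeks stand 103 mm above the mat around it.
- lever (a joint): lever angle, rad: 0 = open stop, leaning 0.35 back (press -y) from upright; 1.92 = level, over the bed; 2.10 = lowest stop. It stays where left (hinge friction 0.5 N m). 18 mm wide. Its sprung rubber foot (3 N per mm, up to 15 mm) is 130 mm from the hinge, above the bed's centre when level; a screw puts its end 34 to 58 mm below the lever's axis, unmeasured.
- lever_grip (a point): grip point on the axis of the lever's red round handle, a bar 16 mm in diameter along the press's x, 210 mm from the hinge; it juts from the lever's end 89 mm to the press's -x, and this point is 62 mm out. z points along the lever away from the hinge, x along the press's x.
- mark (a joint): angle of the yellow tab on the steel quadrant beside the lever's hinge, rad, on the same scale as the lever: lever = mark when they line up. The tab stays put.
- mark_tip (a point): outer end of the yellow tab (8 x 7 x 34 mm), 85 mm from the hinge, 31 mm to the press's +x of the lever's mid plane; z points along the tab away from the hinge.
- glue: glue jar with a white lid, 64 mm diameter, 110 mm tall, standing. Origin: centre of its underside.
- burnisher: turned wooden edge burnisher, 32 mm diameter, 100 mm tall, standing. Origin: centre of its underside.
Things that resemble listed ones, but are neither listed nor needed, are in the scene too. Several things have the shape of the walnut; the one meant has the colours described above.

How it is judged:
By the outcome, as a careful person would: the job done as asked, in the order asked, and still so for the second after the job is handed in, with the robot touching nothing.
It also fails if it takes over 69 s, if anything falls off the work surface, if the arm or the gripper's body presses on something with over 40 N, if the wrist force passes 120 N, or if a joint passes its speed limit or range.

## Working session

There is one attempt and no reset: what is moved stays moved. The work goes in short steps, Python scripts to look and compute and a tool call to move; the robot and the scene stay as the last step left them, time stands still between calls to the robot, and variables do not carry over. Pictures are saved under pics/ and viewed, at most 10 in all, crops included, and the job is handed in when it is done.

Besides the shell and the picture viewer there is one more tool, called after "Emit:" by a JSON object that holds its "name" and its "arguments". arm_command: Moves the arm, as the interface text tells. Its arguments: {"type":"object","properties":{"deltas":{"type":"array"}},"required":["deltas"]}

```bash
ls; mkdir -p pics; cat > h.py <<'E'
import numpy as np, cv2
from station import sense, capture, finish_job, tip_reach
def cam(name):
    c=capture(name); im=c["pixels"]; f=im.shape[0]/2/np.tan(np.radians(c["fovy"])/2)
    c["K"]=np.array([[f,0,c["cx"]],[0,f,c["cy"]],[0,0,1.]]); c["D"]=np.array([c["k1"],0,0,0,0.])
    c["R"]=cv2.Rodrigues(np.array(c["rvec"],float))[0]; c["t"]=np.array(c["tvec"],float).ravel()
    c["o"]=-c["R"].T@c["t"]; return c
def ray(c,px):
    p=np.atleast_2d(np.array(px,float)).reshape(-1,1,2)
    # k1 forward model is as OpenCV's radial term
    u=cv2.undistortPoints(p,c["K"],c["D"]).reshape(-1,2)
    d=np.c_[u,np.ones(len(u))]@c["R"]; return d
def onz(c,px,z):
    d=ray(c,px); return c["o"]+d*((z-c["o"][2])/d[:,2])[:,None]
def proj(c,P):
    return cv2.projectPoints(np.atleast_2d(np.array(P,float)),np.array(c["rvec"],float),c["t"],c["K"],c["D"])[0].reshape(-1,2)
E
python3 - <<'E'
from h import *
a=cam("scene");b=cam("top")
cv2.imwrite("pics/scene.png",a["pixels"]);cv2.imwrite("pics/top.png",b["pixels"])
for c in(a,b):print(c["o"].round(3),c["R"].round(3).tolist(),c["fovy"],c["k1"])
s=sense();print(s["time_s"],s["tcp_pos"],s["ee_rot"],tip_reach,s["wrist_force"],s["gripper_width"])
E
```

```text
pics
[0.888 0.591 1.025] [[-0.785, 0.619, -0.002], [0.491, 0.62, -0.613], [-0.378, -0.482, -0.79]] 49.958960929250395 0.04276961224593349
[0.341 0.096 1.455] [[0.03, -0.999, 0.014], [-0.993, -0.031, -0.115], [0.116, -0.01, -0.993]] 43.03228946201531 -0.060413716496017816
0.1 [0.27374388 0.56131326 0.24058668] [[ 8.98733306e-01 -4.38495011e-01 -7.54590486e-04]
 [-4.38495648e-01 -8.98731549e-01 -1.78031641e-03]
 [ 1.02485586e-04  1.93091430e-03 -9.99998131e-01]] 0.019 [-0.57096819  0.27818579 -0.17634883] 0.9961220550123301
```

View pics/scene.png

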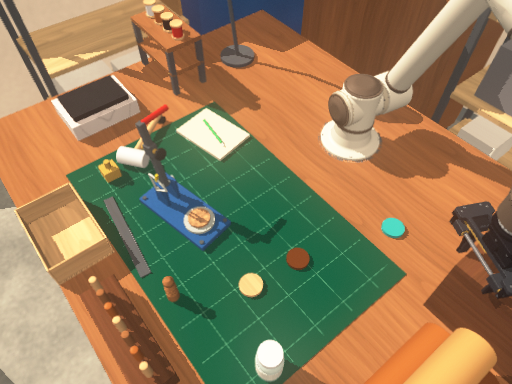

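View pics/top.png

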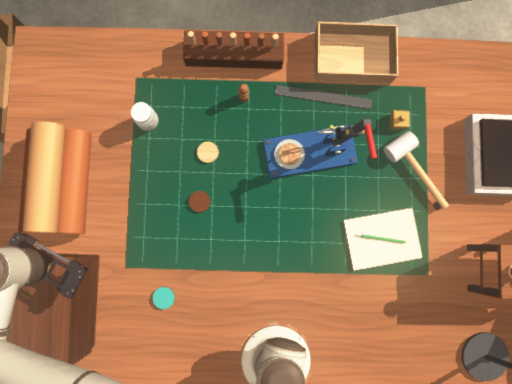

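The scene view shows the walnut at about (298,259), the maple at (251,285) and the press bed at (199,219). In the top view the walnut is at (199,202), the maple at (207,152), a teal disc at (163,298) and the cork at (290,153). Things that could be taken for the walnut (top view): dark brown disc (199,202), pale maple (207,152), teal disc (163,298). I choose the dark brown one and check it in a close crop.

```bash
python3 - <<'E'
from h import *
a=cam("scene");b=cam("top")
A=a["pixels"];B=b["pixels"]
def crop(im,x,y,w,h,k): return cv2.resize(im[y:y+h,x:x+w],None,fx=k,fy=k,interpolation=cv2.INTER_CUBIC)
c1=crop(A,90,95,150,160,3.75)   # 562x600
c2=crop(B,180,110,110,110,2);c3=crop(A,240,230,110,75,2); c4=crop(B,255,110,130,75,1.69)
col=np.zeros((600,225,3),np.uint8)
for y,c in((0,c2),(225,c3),(400,c4)): col[y:y+c.shape[0],:c.shape[1]]=c[:600-y,:225]
cv2.imwrite("pics/c1.png",np.hstack([c1[:, :562],col]))
# walnut: not-green dark blob near seed, contour -> ellipse
for n,c,s in(("scene",a,(298,259)),("top",b,(199,202))):
    h=cv2.cvtColor(c["pixels"],cv2.COLOR_BGR2HSV);m=(((h[...,0]<20)|(h[...,0]>165))&(h[...,1]>60)).astype(np.uint8)
    k,l,st,ce=cv2.connectedComponentsWithStats(m);i=l[s[1],s[0]];print(n,st[i],ce[i])
    ct=max(cv2.findContours((l==i).astype(np.uint8),0,1)[0],key=len).reshape(-1,2)
    P=onz(c,ct,.015)[:,:2]; (x,y),r=cv2.minEnclosingCircle(P.astype(np.float32));print(x,y,r,onz(c,ce[i],.012))
    bl=((h[...,0]>100)&(h[...,0]<125)&(h[...,1]>120)).astype(np.uint8)
    k,l,st,ce=cv2.connectedComponentsWithStats(bl);print([(s.tolist(),q.round(0).tolist()) for s,q in zip(st,ce) if s[4]>60])
E
```

```text
scene [286 248  24  22 400] [297.505 258.43 ]
0.45815393328666687 0.23812028765678406 0.033545900136232376 [[0.45752138 0.23698409 0.012     ]]
[([0, 0, 512, 384, 193630], [256.0, 192.0]), ([214, 0, 14, 16, 123], [222.0, 6.0]), ([232, 0, 72, 20, 755], [261.0, 6.0]), ([140, 183, 91, 67, 2050], [182.0, 212.0])]
top [189 191  21  21 357] [199.04201681 201.04201681]
0.45456159114837646 0.23963911831378937 0.03202076256275177 [[0.45465299 0.23983968 0.012     ]]
[([0, 0, 512, 384, 194701], [255.0, 192.0]), ([264, 130, 94, 47, 1899], [313.0, 153.0])]
```

View pics/c1.png

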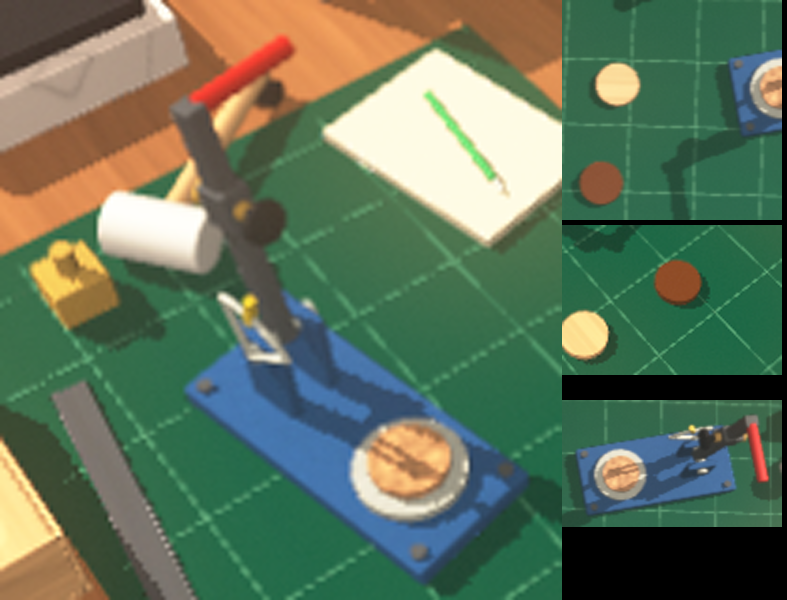

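The crop confirms the walnut: a brown disc beside the pale maple. The lever leans back with its red handle toward the robot, and the yellow tab is at about (157,177) in the full scene view.

```bash
cat >> h.py <<'E'
from scipy.spatial.transform import Rotation as Ro
def go(p,R=None):
    s=sense();R0=np.array(s["ee_rot"]);R=R0 if R is None else R
    rv=Ro.from_matrix(R0.T@R).as_rotvec();d=R0.T@(np.array(p)-s["tcp_pos"])*100
    n=max(np.degrees(np.linalg.norm(rv))/7.16,np.linalg.norm(d)/4.17);print("rv",rv.round(4),"cm",d.round(2),"rows",round(n,1))
def down(ang): # tool y at ang (deg, world), z down
    a=np.radians(ang);y=np.array([np.cos(a),np.sin(a),0]);z=np.array([0,0,-1.]);return np.c_[np.cross(y,z),y,z]
E
python3 - <<'E'
from h import *
a=cam("scene");b=cam("top")
h=cv2.cvtColor(b["pixels"],cv2.COLOR_BGR2HSV)
bl=((h[...,0]>100)&(h[...,0]<125)&(h[...,1]>120)).astype(np.uint8)
P=onz(b,np.argwhere(bl)[:,::-1],.013)[:,:2]
P=P[(P[:,0]>.3)&(P[:,0]<.75)]
r=cv2.minAreaRect((P*1000).astype(np.float32));print("rect",r)
# bed & cork by colour in both views
for n,c,(u,v,w) in(("scene",a,(180,200,40)),("top",b,(268,134,40))):
    h=cv2.cvtColor(c["pixels"],cv2.COLOR_BGR2HSV)[v:v+w,u:u+w+10]
    notb=(((h[...,0]<90)|(h[...,1]<70))&(h[...,2]>90)&~((h[...,0]>60)&(h[...,0]<95)&(h[...,1]>120))).astype(np.uint8)
    ck=((h[...,0]<25)&(h[...,1]>60)).astype(np.uint8)
    for m,z in((notb,.023),(ck,.033)):
        k,l,st,ce=cv2.connectedComponentsWithStats(m);i=1+st[1:,4].argmax()
        ct=max(cv2.findContours((l==i).astype(np.uint8),0,1)[0],key=len);e=cv2.fitEllipse(cv2.convexHull(ct));px=np.array(e[0])+(u,v)
        print(n,px,e[1],onz(c,px,z))
        c.setdefault("px",[]).append(px)
for i in(0,1):
    d1,d2=ray(a,a["px"][i])[0],ray(b,b["px"][i])[0]
    t=np.linalg.lstsq(np.c_[d1,-d2],b["o"]-a["o"],rcond=None)[0];print("tri",a["o"]+d1*t[0],b["o"]+d2*t[1])
go([.456,.239,.10])
E
```

```text
rect ((616.8792114257812, -87.48576354980469), (118.97064208984375, 268.4821472167969), 11.821197509765625)
scene [198.98202705 219.58970261] (27.74300765991211, 32.23126983642578) [[ 0.60208594 -0.0308323   0.023     ]]
scene [198.65474892 217.40071297] (20.734413146972656, 22.785289764404297) [[ 0.60147683 -0.03154365  0.033     ]]
top [288.94259262 153.78013802] (30.353912353515625, 31.666885375976562) [[ 0.60358297 -0.02323809  0.023     ]]
top [289.53879356 153.18370247] (21.413827896118164, 22.325271606445312) [[ 0.60360263 -0.02413926  0.033     ]]
tri [ 0.60478845 -0.02496427  0.03246333] [ 0.60197941 -0.02251055  0.03174403]
tri [ 0.6042904  -0.02544046  0.0427332 ] [ 0.6019182  -0.0233693   0.04212022]
rv [0. 0. 0.] cm [30.51 20.99 14.14] rows 9.5
```

Emit:
{"name": "arm_command", "arguments": {"deltas": [[0,0,0,4,2.7,1.2,-1],[0,0,0,8,5.4,2.4,-1],[0,0,0,12,8.1,3.6,-1],[0,0,0,16,10.8,4.8,-1],[0,0,0,20,13.6,6,-1],[0,0,0,24,16.4,7.2,-1],[0,0,0,27.5,19,8.4,-1],[0,0,0,30.5,21,9.5,-1]]}}

```text
time_s: 0.97
tcp_pos: [0.4336, 0.2788, 0.1597]
ee_rot: [[0.899, -0.438, 0.001], [-0.438, -0.899, 0.001], [0.0, -0.001, -1.0]]
wrist_force: [-0.6, -0.0, -0.7]
gripper_width: 1.002
gripper_force: 0.0
```

Emit:
{"name": "arm_command", "arguments": {"deltas": [[0,0,0,0,0,0,-1],[0,0,0,0,0,0,-1],[0,0,0,0,0,0,-1],[0,0,0,0,0,0,-1]]}}

```text
time_s: 1.3
tcp_pos: [0.4331, 0.2817, 0.1603]
ee_rot: [[0.899, -0.437, 0.001], [-0.437, -0.899, 0.001], [0.0, -0.001, -1.0]]
wrist_force: [0.2, 0.8, 0.7]
gripper_width: 0.998
gripper_force: 0.0
```

```bash
cat >> h.py <<'E'
def blob(c,seed,z,lo,hi):
    h=cv2.cvtColor(c["pixels"],cv2.COLOR_BGR2HSV);h[...,0]=(h[...,0].astype(int)+90)%180
    m=cv2.inRange(h,lo,hi);k,l,st,ce=cv2.connectedComponentsWithStats(m)
    i=l[int(seed[1]),int(seed[0])]
    if i==0:i=1+st[1:,4].argmax()
    ct=max(cv2.findContours((l==i).astype(np.uint8),0,1)[0],key=len).reshape(-1,2)
    return ct,onz(c,ct,z)
E
python3 - <<'E'
from h import *
w=cam("wrist");s=sense();print(s["time_s"],s["tcp_pos"],s["wrist_force"],w["o"])
cv2.imwrite("pics/w1.png",w["pixels"]);p=proj(w,[.456,.239,.015])[0];print(p)
ct,P=blob(w,p,.015,(75,70,20),(110,255,255))
e=cv2.fitEllipse((P[:,:2]*1000).astype(np.float32));print(e,len(ct))
E
```

```text
1.35 [0.43292134 0.28188178 0.16021326] [ 0.36284851 -0.24608987 -0.16740389] [0.49386915 0.25160511 0.30222849]
[284.82430029 148.78142297]
((457.381103515625, 237.67091369628906), (62.071006774902344, 62.431095123291016), 59.10859298706055) 180
```

View pics/w1.png

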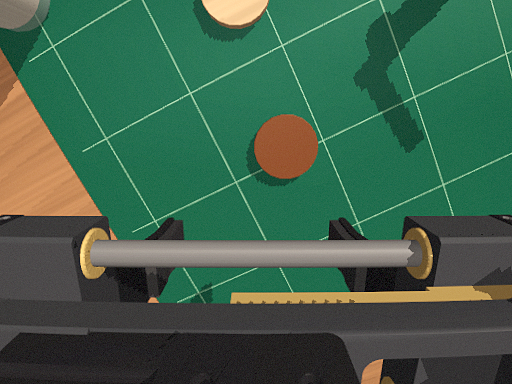

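The wrist view shows the walnut disc at (286,147), between the open fingers' plane and the maple at (236,5). Its fitted circle has a 62 mm diameter, centred at (0.4574, 0.2377).

```bash
python3 - <<'E'
from h import *
go([.4574,.2377,.06]);go([.4574,.2377,.024])
E
```

```text
rv [0. 0. 0.] cm [ 4.13  2.92 10.02] rows 2.7
rv [0. 0. 0.] cm [ 4.13  2.92 13.62] rows 3.5
```

Emit:
{"name": "arm_command", "arguments": {"deltas": [[0,0,0,2,1.5,2,-1],[0,0,0,4.1,2.9,4,-1],[0,0,0,4.1,2.9,7,-1],[0,0,0,4.1,2.9,10,-1],[0,0,0,4.1,2.9,12,-1],[0,0,0,4.1,2.9,13.2,-1],[0,0,0,4.1,2.9,13.6,-1],[0,0,0,4.1,2.9,13.6,-1]]}}

```text
time_s: 2.02
tcp_pos: [0.4566, 0.2374, 0.0236]
ee_rot: [[0.9, -0.436, -0.001], [-0.436, -0.9, -0.001], [-0.0, 0.001, -1.0]]
wrist_force: [-1.3, -0.2, 0.2]
gripper_width: 0.999
gripper_force: 0.0
```

Emit:
{"name": "arm_command", "arguments": {"deltas": [[0,0,0,0,0,0,0.3],[0,0,0,0,0,0,0.3],[0,0,0,0,0,0,0.3],[0,0,0,0,0,0,0.3],[0,0,0,0,0,0,0.3],[0,0,0,0,0,0,0.3],[0,0,0,0,0,0,0.3],[0,0,0,0,0,0,0.3]]}}

```text
time_s: 2.68
tcp_pos: [0.4574, 0.2368, 0.0241]
ee_rot: [[0.899, -0.438, 0.001], [-0.438, -0.899, 0.001], [0.0, -0.001, -1.0]]
wrist_force: [-1.5, 1.1, 3.2]
gripper_width: 0.723
gripper_force: 30.0
```

```bash
python3 - <<'E'
from h import *
s=sense();print(s["time_s"],s["tcp_pos"],s["wrist_force"],s["gripper_width"]*87,s["gripper_force"])
p=s["tcp_pos"];R=np.array(s["ee_rot"])
print("along-pad offset disc vs tcp (tool x mm):",(R.T@(np.array([.4574,.2377,0])-p))*1000)
go([.4574,.2377,.2]); 
for a in(11.8,191.8):go([.56,-.02,.20],down(a))
E
```

```text
2.6833 [0.45735861 0.23681348 0.0240956 ] [-1.52492291  1.06155342  3.18218019] 62.871287008971315 30.000924468040466
along-pad offset disc vs tcp (tool x mm): [-0.35737073 -0.79349267 24.09622522]
rv [0. 0. 0.] cm [ -0.03  -0.1  -17.59] rows 4.2
rv [-2.0000e-04 -1.1000e-03 -2.2304e+00] cm [ 20.49  18.57 -17.6 ] rows 17.8
rv [-9.000e-04  2.000e-04  9.112e-01] cm [ 20.49  18.57 -17.6 ] rows 7.9
```

Emit:
{"name": "arm_command", "arguments": {"deltas": [[0,0,0,0,0,-2,0.3],[0,0,0,0,0,-5,0.3],[0,0,0,0,0,-9,0.3],[0,0,0,0,0,-13,0.3],[0,0,0,0,0,-15,0.3],[0,0,0,0,0,-15,0.3]]}}

```text
time_s: 3.18
tcp_pos: [0.4596, 0.2382, 0.1791]
ee_rot: [[0.899, -0.438, 0.009], [-0.438, -0.899, 0.007], [0.005, -0.01, -1.0]]
wrist_force: [0.2, 0.0, -0.2]
gripper_width: 0.726
gripper_force: 30.0
```

```bash
python3 - <<'E'
from h import *
go([.591,.035,.175],down(191.8));print(sense()["gripper_width"],sense()["tcp_pos"],sense()["wrist_force"])
E
```

```text
rv [-0.0117 -0.      0.9118] cm [20.7  12.52  0.39] rows 7.3
0.7255167294377122 [0.45964889 0.23817464 0.17912874] [ 0.24730108  0.02662754 -0.18380274]
```

Emit:
{"name": "arm_command", "arguments": {"deltas": [[0,0,0.114,2.6,1.56,0,0.3],[0,0,0.228,5.2,3.1,0,0.3],[0,0,0.342,7.8,4.7,0,0.3],[0,0,0.456,10.4,6.3,0,0.3],[0,0,0.57,13,7.8,0,0.3],[0,0,0.684,15.6,9.4,0,0.3],[0,0,0.798,18.2,11,0,0.3],[0,0,0.912,20.7,12.5,0,0.3]]}}

```text
time_s: 3.85
tcp_pos: [0.5884, 0.0316, 0.1723]
ee_rot: [[0.197, -0.98, -0.002], [-0.98, -0.197, -0.0], [-0.0, 0.002, -1.0]]
wrist_force: [0.8, 0.3, 0.4]
gripper_width: 0.726
gripper_force: 30.0
```

Emit:
{"name": "arm_command", "arguments": {"deltas": [[0,0,0,0,0,0,0.3],[0,0,0,0,0,0,0.3],[0,0,0,0,0,0,0.3],[0,0,0,0,0,0,0.3]]}}

```text
time_s: 4.18
tcp_pos: [0.5877, 0.034, 0.1731]
ee_rot: [[0.205, -0.979, -0.001], [-0.979, -0.205, -0.0], [-0.0, 0.001, -1.0]]
wrist_force: [0.1, 0.7, 0.5]
gripper_width: 0.72
gripper_force: 30.0
```

```bash
python3 - <<'E'
from h import *
w=cam("wrist");s=sense();print(s["time_s"],s["tcp_pos"],s["ee_rot"],w["o"],s["gripper_width"])
cv2.imwrite("pics/w2.png",w["pixels"])
print(proj(w,[[.603,-.024,.032],[.603,-.024,.042]]))
E
```

```text
4.2333 [0.58776245 0.03422048 0.17345692] [[ 2.05411122e-01 -9.78675515e-01 -7.12175220e-04]
 [-9.78675770e-01 -2.05411136e-01 -5.44033632e-05]
 [-9.30454813e-05  7.08163688e-04 -9.99999745e-01]] [ 0.60175195 -0.03259701  0.31509144] 0.7243516521556281
[[252.73034346 127.20392927]
 [252.61666336 127.52339169]]
```

View pics/w2.png

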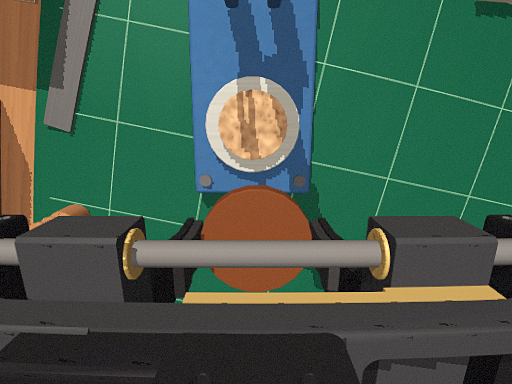

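The wrist view shows the bed circle at about (252,124) with the cork on it at (253,124), and the walnut held between the pads at (256,237).

```bash
python3 - <<'E'
from h import *
w=cam("wrist");I=w["pixels"];h=cv2.cvtColor(I,cv2.COLOR_BGR2HSV)
bed=((h[...,1]<70)&(h[...,2]>120)).astype(np.uint8);bed[:,:190]=0;bed[:,315:]=0;bed[:70]=0;bed[178:]=0
ck=((h[...,0]<25)&(h[...,1]>60)).astype(np.uint8);ck[:70]=0;ck[165:]=0;ck[:,:190]=0;ck[:,315:]=0
for n,m,zs in(("bed",bed,(.023,.028,.033)),("cork",ck,(.033,.038,.043))):
    k,l,st,ce=cv2.connectedComponentsWithStats(m);i=1+st[1:,4].argmax()
    ct=cv2.convexHull(max(cv2.findContours((l==i).astype(np.uint8),0,1)[0],key=len)).reshape(-1,2)
    print(n,cv2.fitEllipse(ct))
    for z in zs:print(z,cv2.fitEllipse((onz(w,ct,z)[:,:2]*1000).astype(np.float32)))
# base edges, rows 10..170
bl=((h[...,0]>100)&(h[...,0]<125)&(h[...,1]>100));L=[];Rr=[]
for v in range(10,170,5):
    x=np.where(bl[v,150:350])[0]+150;L.append((x.min(),v));Rr.append((x.max()+1,v))
for z in(.013,.018,.023):
    r=[]
    for E in(L,Rr):
        P=onz(w,E,z)[:,:2].astype(np.float32);q=cv2.fitLine(P,cv2.DIST_HUBER,0,.001,.001).ravel();r.append(q)
    n=np.array([-r[0][1],r[0][0]]);print(z,[np.degrees(np.arctan2(q[1],q[0])) for q in r],n@(r[1][2:]-r[0][2:]))
# held disc rim vs tcp
ct,P=blob(w,(256,215),.173-.007,(75,70,20),(110,255,255))
s=sense();top=ct[ct[:,1]<230];Q=((P-s["tcp_pos"])@np.array(s["ee_rot"])*1000);Q=Q[ct[:,1]<228]
A=np.c_[2*Q[:,:2],np.ones(len(Q))];c=np.linalg.lstsq(A,(Q[:,:2]**2).sum(1),rcond=None)[0];print("held centre tool xy mm",c[:2],(c[2]+c[:2]@c[:2])**.5,len(Q))
E
```

```text
bed ((252.1468048095703, 123.44873046875), (93.733642578125, 96.16129302978516), 174.19332885742188)
0.023 ((604.2244262695312, -25.318798065185547), (92.2184829711914, 92.63372802734375), 29.73194694519043)
0.028 ((604.1830444335938, -25.439571380615234), (90.64142608642578, 91.04956817626953), 29.731151580810547)
0.033 ((604.1417236328125, -25.560335159301758), (89.06437683105469, 89.46541595458984), 29.72966957092285)
cork ((252.63328552246094, 124.1455307006836), (68.76052856445312, 70.33529663085938), 172.36883544921875)
0.033 ((603.6990966796875, -25.73121452331543), (65.24559020996094, 65.49176788330078), 55.90021896362305)
0.038 ((603.66552734375, -25.848955154418945), (64.09029388427734, 64.3321304321289), 55.90101623535156)
0.043 ((603.6320190429688, -25.96669578552246), (62.93499755859375, 63.1724853515625), 55.9008903503418)
0.013 [np.float32(-78.50548), np.float32(-78.51549)] -0.12161866
0.018 [np.float32(-78.505486), np.float32(-78.515495)] -0.11960759
0.023 [np.float32(-78.505455), np.float32(-78.51546)] -0.117596544
held centre tool xy mm [ 4.40933582 -0.05061704] 29.49946429499335 132
```

```bash
python3 - <<'E'
from h import *
from scipy.optimize import least_squares
w=cam("wrist");s=sense();R=np.array(s["ee_rot"]);p=np.array(s["tcp_pos"])
ct,P=blob(w,(256,215),p[2]-.0091,(75,70,20),(110,255,255))
Q=((P-p)@R*1000)[:,:2]
for lim in(195,202,210):
    q=Q[(ct[:,1]<lim)];r=least_squares(lambda c:np.hypot(*(q-c).T)-31.6,[0,0]);print(lim,len(q),r.x,np.abs(r.fun).max())
print(ct[:,1].min(), ct[ct[:,1]<215].min(0),ct[ct[:,1]<215].max(0))
print("cork rel tool",(np.array([.60365,-.0259,.04])-p)@R*1000)
E
```

```text
195 62 [1.85357887 0.0065479 ] 0.5372383163515835
202 80 [ 1.77399115 -0.10561163] 0.6345675741989965
210 96 [ 1.64983695 -0.10529456] 1.2085399579035148
185 [208 185] [304 214]
cork rel tool [ 62.14511456  -2.94629812 133.77946169]
```

Emit:
{"name": "arm_command", "arguments": {"deltas": [[0,0,0,3,-0.2,1,0.3],[0,0,0,6.2,-0.29,2,0.3],[0,0,0,6.27,-0.29,5,0.3],[0,0,0,6.27,-0.29,8,0.3],[0,0,0,6.27,-0.29,9.5,0.3],[0,0,0,6.27,-0.29,10.3,0.3],[0,0,0,6.27,-0.29,10.6,0.3],[0,0,0,6.27,-0.29,10.6,0.3]]}}

```text
time_s: 5.0
tcp_pos: [0.6043, -0.0269, 0.0678]
ee_rot: [[0.205, -0.979, 0.0], [-0.979, -0.205, -0.0], [0.0, -0.0, -1.0]]
wrist_force: [0.3, 0.2, -0.6]
gripper_width: 0.724
gripper_force: 30.0
```

Emit:
{"name": "arm_command", "arguments": {"deltas": [[0,0,0,0,0,0,0.3],[0,0,0,0,0,0,0.3],[0,0,0,0,0,0,0.3]]}}

```text
time_s: 5.25
tcp_pos: [0.6048, -0.0271, 0.0691]
ee_rot: [[0.204, -0.979, 0.003], [-0.979, -0.204, 0.0], [0.0, -0.003, -1.0]]
wrist_force: [0.1, 0.1, -0.5]
gripper_width: 0.724
gripper_force: 30.0
```

```bash
python3 - <<'E'
from h import *
s=sense();print(s["time_s"],s["tcp_pos"],s["wrist_force"],s["moment"])
R=np.array(s["ee_rot"]);go(np.array([.60365,-.0259,.063])+R@[.0006,0,0],down(191.6))
E
```

```text
5.25 [ 0.60482033 -0.0270956   0.06911966] [ 0.07660622  0.051193   -0.52804993] [ 0.07991781 -0.01021081 -0.03489572]
rv [-0.0027 -0.0001  0.003 ] cm [-0.08  0.09  0.61] rows 0.1
```

Emit:
{"name": "arm_command", "arguments": {"deltas": [[0,0,0,-0.05,0.05,0.2,0.3],[0,0,0,-0.05,0.05,0.3,0.3],[0,0,0,-0.05,0.05,0.3,0.3]]}}

```text
time_s: 5.5
tcp_pos: [0.6032, -0.027, 0.0647]
ee_rot: [[0.203, -0.979, -0.0], [-0.979, -0.203, 0.0], [-0.0, 0.0, -1.0]]
wrist_force: [-0.1, -0.4, -0.5]
gripper_width: 0.728
gripper_force: 30.0
```

Emit:
{"name": "arm_command", "arguments": {"deltas": [[0,0,0,0,0,0.1,0.3],[0,0,0,0,0,0.2,0.3],[0,0,0,0,0,0.2,0.3]]}}

```text
time_s: 5.75
tcp_pos: [0.6035, -0.027, 0.0641]
ee_rot: [[0.204, -0.979, 0.0], [-0.979, -0.204, -0.0], [0.0, -0.0, -1.0]]
wrist_force: [-2.2, 0.6, 6.9]
gripper_width: 0.726
gripper_force: 30.0
```

Emit:
{"name": "arm_command", "arguments": {"deltas": [[0,0,0,0,0,-0.06,0.3],[0,0,0,0,0,-0.06,0.3],[0,0,0,0,0,-0.06,-0.2],[0,0,0,0,0,-0.06,-1],[0,0,0,0,0,-0.06,-1],[0,0,0,0,0,-0.06,-1],[0,0,0,0,0,-0.06,-1],[0,0,0,0,0,-0.06,-1]]}}

```text
time_s: 6.42
tcp_pos: [0.6034, -0.0271, 0.063]
ee_rot: [[0.204, -0.979, -0.0], [-0.979, -0.204, -0.0], [0.0, 0.0, -1.0]]
wrist_force: [-0.6, -0.5, 0.7]
gripper_width: 0.974
gripper_force: 0.0
```

Emit:
{"name": "arm_command", "arguments": {"deltas": [[0,0,0,0,0,-1,-1],[0,0,0,0,0,-4,-1],[0,0,0,0,0,-8,-1],[0,0,0,-2,0,-11,-1],[0,0,0,-5,0,-11,-1],[0,0,0,-6.5,0,-11,-1],[0,0,0,-6.5,0,-11,-1],[0,0,0,-6.5,0,-11,-1]]}}

```text
time_s: 7.08
tcp_pos: [0.5901, 0.0372, 0.1741]
ee_rot: [[0.205, -0.979, 0.001], [-0.979, -0.205, 0.0], [0.0, -0.001, -1.0]]
wrist_force: [0.4, -0.1, 0.3]
gripper_width: 0.997
gripper_force: 0.0
```

```bash
python3 - <<'E'
from h import *
w=cam("wrist");s=sense();print(s["time_s"],s["tcp_pos"],s["gripper_width"],s["wrist_force"])
ct,P=blob(w,proj(w,[.6036,-.0259,.055])[0],.055,(75,70,20),(112,255,255));hc=cv2.convexHull(ct).reshape(-1,2)
print("walnut",cv2.fitEllipse((onz(w,hc,.055)[:,:2]*1000).astype(np.float32)))
h=cv2.cvtColor(w["pixels"],cv2.COLOR_BGR2HSV)
m=((h[...,1]<70)&(h[...,2]>120)).astype(np.uint8);m[:,:190]=0;m[:,315:]=0;m[:70]=0;m[190:]=0
k,l,st,ce=cv2.connectedComponentsWithStats(m);i=1+st[1:,4].argmax();ct=cv2.convexHull(max(cv2.findContours((l==i).astype(np.uint8),0,1)[0],key=len)).reshape(-1,2)
print("bed",cv2.fitEllipse((onz(w,ct,.033)[:,:2]*1000).astype(np.float32)))
# lever: red handle, yellow tab, two views
for n in("scene","top"):
    c=cam(n);H=cv2.cvtColor(c["pixels"],cv2.COLOR_BGR2HSV)
    B=c["pixels"].astype(int)
    rd=((B[...,2]>120)&(B[...,1]<60)&(B[...,0]<70)).astype(np.uint8)
    k,l,st,ce=cv2.connectedComponentsWithStats(rd);i=1+st[1:,4].argmax()
    q=np.argwhere(l==i)[:,::-1].astype(np.float32);v=cv2.fitLine(q,cv2.DIST_L2,0,.01,.01).ravel();t=(q-v[2:])@v[:2]
    print(n,"red",st[i],"ends",v[2:]+v[:2]*t.min(),v[2:]+v[:2]*t.max())
    ye=((H[...,0]>20)&(H[...,0]<34)&(H[...,1]>150)&(H[...,2]>120)).astype(np.uint8)
    k,l,st,ce=cv2.connectedComponentsWithStats(ye);print([(s.tolist(),e.round(1).tolist()) for s,e in zip(st[1:],ce[1:])])
    cv2.imwrite(f"pics/{n}2.png",c["pixels"])
A=cv2.resize(cv2.imread("pics/scene2.png")[95:195,110:230],None,fx=4,fy=4,interpolation=2)
T=cv2.resize(cv2.imread("pics/top2.png")[110:185,290:390],None,fx=3.2,fy=3.2,interpolation=2)
o=np.zeros((400,800,3),np.uint8);o[:,:480]=A;o[:240,480:800]=T;cv2.imwrite("pics/lv.png",o)
E
```

```text
7.1333 [0.59014912 0.0365582  0.17366913] 1.0008551903117031 [-1.05344187  0.25667157  0.73719506]
walnut ((603.6347045898438, -26.46072769165039), (62.37486267089844, 62.75383758544922), 12.485919952392578)
bed ((604.2041015625, -25.623035430908203), (89.0754165649414, 89.26365661621094), 47.50946044921875)
scene red [143 106  25  18 110] ends [143.77057 122.14902] [166.57416 106.85615]
[([99, 160, 12, 15, 71], [103.6, 167.3]), ([110, 160, 7, 7, 23], [112.4, 162.8]), ([155, 174, 4, 7, 20], [156.0, 176.6]), ([103, 176, 1, 1, 1], [103.0, 176.0])]
top red [365 126   8  32  59] ends [365.80795 126.03667] [371.7302  157.05151]
[([331, 126, 1, 2, 2], [331.0, 126.5])]
```

View pics/lv.png

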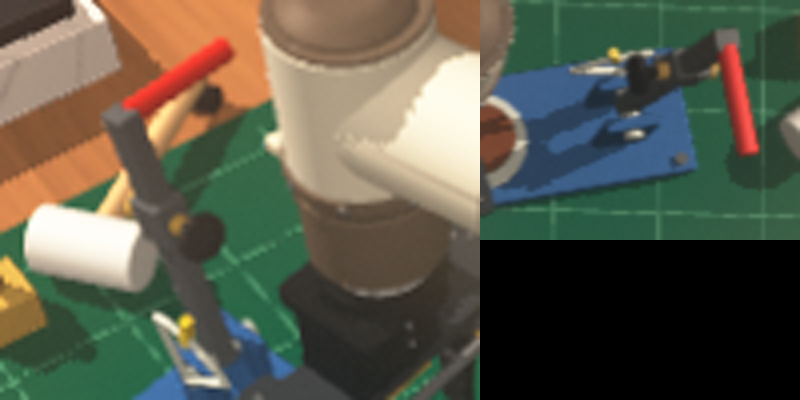

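The crops show the lever leaning back, with its red handle from about (144,122) to (167,107) in the scene view. The yellow tab is near (156,177). The walnut sits within about 1 mm of the cork's centre.

```bash
cat >> h.py <<'E'
yaw=np.radians(11.6);X=np.array([np.cos(yaw),np.sin(yaw),0]);Y=np.array([-np.sin(yaw),np.cos(yaw),0]);Z=np.array([0,0,1.])
B=np.array([.6040,-.0256,.033]);H=B-.13*Y+.06*Z
def grip(th,r=.21,x=-.062):f=th-.35;return H+x*X+r*(np.sin(f)*Y+np.cos(f)*Z)
def tool(tilt): # tool x=press x, z down tilted toward -y by tilt rad
    z=-np.cos(tilt)*Z-np.sin(tilt)*Y;return np.c_[X,np.cross(z,X),z]
def ang(c,px,x): # ray with plane press-x = x
    d=ray(c,px)[0];t=(H+x*X-c["o"])@X/(d@X);q=c["o"]+d*t-H;return np.arctan2(q@Y,q@Z)+.35,np.hypot(q@Y,q@Z)
def th():
    q=np.array(sense()["tcp_pos"])-H;return np.arctan2(q@Y,q@Z)+.35,np.hypot(q@Y,q@Z),q@X
E
python3 - <<'E'
from h import *
a=cam("scene");b=cam("top")
print("tab scene",ang(a,(156,176.6),.031),"tab top",ang(b,(331,126.5),.031))
for c,pi,po in((a,(143.8,122.1),(166.6,106.9)),(b,(365.8,126),(371.7,157))):
    print("handle inner",ang(c,pi,-.009),"outer",ang(c,po,-.089))
print(grip(0),sense()["joints"])
p=grip(0)
go([.56,-.10,.37],tool(0));go(p+[0,0,.06],tool(0));go(p,tool(0))
print(down(-78.4)-tool(0))
E
```

```text
tab scene (np.float64(0.5911546899682841), np.float64(0.07661278407110003)) tab top (np.float64(0.6520458643581684), np.float64(0.07872263350827234))
handle inner (np.float64(0.19612770884951258), np.float64(0.21524985363911645)) outer (np.float64(0.17036084187147915), np.float64(0.2101672226294106))
handle inner (np.float64(0.1942830441725183), np.float64(0.2096193632364209)) outer (np.float64(0.23622419583569254), np.float64(0.22764346239427852))
[ 0.58388579 -0.2359494   0.29026827] [ 1.91503311e+01  2.20395682e+01 -1.00021118e+01  7.62960316e-03
 -5.80008758e+01 -7.47154502e+00]
rv [ 7.0000e-04  4.0000e-04 -1.5694e+00] cm [ 12.69   5.73 -19.69] rows 12.6
rv [ 7.0000e-04  4.0000e-04 -1.5694e+00] cm [ 26.48   6.14 -17.72] rows 12.6
rv [ 7.0000e-04  4.0000e-04 -1.5694e+00] cm [ 26.48   6.13 -11.72] rows 12.6
[[ 0.00000000e+00 -1.11022302e-16  0.00000000e+00]
 [-1.11022302e-16  0.00000000e+00  0.00000000e+00]
 [ 0.00000000e+00  0.00000000e+00  0.00000000e+00]]
```

```bash
python3 - <<'E'
from h import *
p=grip(.19);print(p)
go(p+[0,0,.09],tool(0))
E
```

```text
[ 0.57613389 -0.19818509  0.30031773]
rv [ 7.0000e-04  4.0000e-04 -1.5694e+00] cm [ 22.63   6.14 -21.72] rows 12.6
```

Emit:
{"name": "arm_command", "arguments": {"deltas": [[0,0,-0.11,0,0,-3.5,-1],[0,0,-0.22,0,0.5,-7.5,-1],[0,0,-0.33,0,1,-11,-1],[0,0,-0.44,0,1.5,-15,-1],[0,0,-0.55,1,2,-18,-1],[0,0,-0.66,4,2.5,-20,-1],[0,0,-0.77,7,3,-21.5,-1],[0,0,-0.88,10,3.5,-21.7,-1]]}}

```text
time_s: 8.0
tcp_pos: [0.5771, -0.0702, 0.3944]
ee_rot: [[0.887, -0.462, 0.007], [-0.462, -0.887, -0.0], [0.006, -0.003, -1.0]]
wrist_force: [1.0, -0.7, 0.3]
gripper_width: 0.998
gripper_force: 0.0
```

```bash
python3 - <<'E'
from h import *
print(sense()["tcp_pos"],sense()["joints"]);go(grip(.19)+[0,0,.09],tool(0))
E
```

```text
[ 0.57711728 -0.07016805  0.39437886] [ 9.06542486e+00  1.39250265e+01  1.02140632e+01  8.46513069e-02
 -8.58948865e+01  5.34279077e+01]
rv [-6.000e-04 -7.100e-03 -6.824e-01] cm [ 5.82 11.4   0.41] rows 5.5
```

Emit:
{"name": "arm_command", "arguments": {"deltas": [[0,0,-0.11,1,1.9,0,-1],[0,0,-0.22,2,3.8,0,-1],[0,0,-0.33,3,5.7,0,-1],[0,0,-0.44,4,7.6,0,-1],[0,0,-0.55,5,9.5,0,-1],[0,0,-0.66,5.8,11.3,0,-1],[0,0,-0.682,5.8,11.4,0,-1],[0,0,-0.682,5.8,11.4,0,-1]]}}

```text
time_s: 8.67
tcp_pos: [0.574, -0.1978, 0.3897]
ee_rot: [[0.981, 0.192, -0.001], [0.192, -0.981, 0.0], [-0.001, -0.0, -1.0]]
wrist_force: [-0.0, -0.6, 0.5]
gripper_width: 0.999
gripper_force: 0.0
```

```bash
python3 - <<'E'
from h import *
w=cam("wrist");cv2.imwrite("pics/w3.png",w["pixels"]);s=sense();print(s["time_s"],s["tcp_pos"],w["o"])
print("pred handle .19",proj(w,[grip(.19),grip(.19,x=-.089),grip(.19,x=-.009)]).round(0).tolist(),"tab",proj(w,[grip(.6,.085,.031),grip(.6,.051,.031)]).round(0).tolist())
b=w["pixels"].astype(int);m=((b[...,2]>110)&(b[...,1]<60)&(b[...,0]<70)).astype(np.uint8);k,l,st,ce=cv2.connectedComponentsWithStats(m);i=1+st[1:,4].argmax();print("red",st[i],ce[i])
h=cv2.cvtColor(w["pixels"],cv2.COLOR_BGR2HSV);m=((h[...,0]>20)&(h[...,0]<34)&(h[...,1]>150)&(h[...,2]>110)).astype(np.uint8)
k,l,st,ce=cv2.connectedComponentsWithStats(m);print([(s.tolist(),e.round(1).tolist(),ang(w,e,.031)) for s,e in zip(st[1:],ce[1:]) if s[4]>5])
E
```

```text
8.7167 [ 0.57413953 -0.19693009  0.38987785] [ 0.64062422 -0.18517431  0.53156745]
pred handle .19 [[256.0, 200.0], [257.0, 231.0], [256.0, 135.0]] tab [[209.0, 95.0], [220.0, 97.0]]
red [252 130  11 103 742] [256.24797844 180.51078167]
[([207, 93, 14, 8, 78], [213.1, 96.2], (np.float64(0.6045645040841667), np.float64(0.0718673543773484)))]
```

View pics/w3.png

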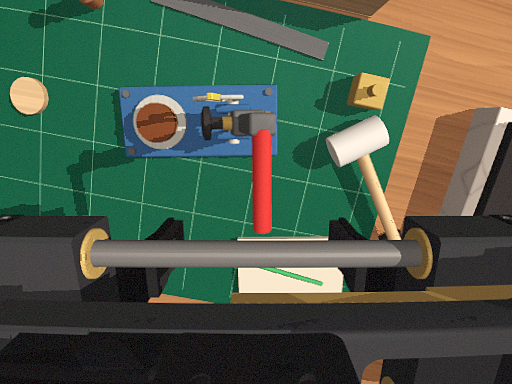

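The wrist view shows the red handle centred on column 262, rows 130 to 232, and the yellow tab at (213,96). The lever is at about 0.175 rad and the tab at about 0.60 rad.

Emit:
{"name": "arm_command", "arguments": {"deltas": [[0,0,0,0.2,0.2,2,-1],[0,0,0,0.2,0.4,5,-1],[0,0,0,0.2,0.4,8,-1],[0,0,0,0.2,0.4,9.1,-1],[0,0,0,0.2,0.4,9.1,-1],[0,0,0,0.2,0.4,9.1,0],[0,0,0,0.2,0.4,9.1,0.4],[0,0,0,0.2,0.4,9.1,0.6]]}}

```text
time_s: 9.38
tcp_pos: [0.5781, -0.1998, 0.3017]
ee_rot: [[0.981, 0.195, 0.004], [0.195, -0.981, -0.001], [0.004, 0.002, -1.0]]
wrist_force: [0.7, 0.1, 0.3]
gripper_width: 0.854
gripper_force: 0.0
```

Emit:
{"name": "arm_command", "arguments": {"deltas": [[0,0,0,0,0,0,1],[0,0,0,0,0,0,1],[0,0,0,0,0,0,1],[0,0,0,0,0,0,1],[0,0,0,0,0,0,1],[0,0,0,0,0,0,1]]}}

```text
time_s: 9.88
tcp_pos: [0.5771, -0.1999, 0.2993]
ee_rot: [[0.981, 0.195, 0.0], [0.195, -0.981, -0.0], [0.0, 0.0, -1.0]]
wrist_force: [-0.4, -0.0, 0.2]
gripper_width: 0.405
gripper_force: 0.0
```

```bash
python3 - <<'E'
from h import *
s=sense();print(s["time_s"],s["tcp_pos"],s["gripper_width"]*87,s["wrist_force"],s["moment"],th())
R=np.array(s["ee_rot"]);p0=np.array(s["tcp_pos"]);t0,r,x=th()
for t in(.35,.5,.65,.8,.9,1.0,1.1,1.2,1.3,1.4,1.5):
    k=.6*(t-t0)/1.3;Rt=tool(k);print(t,Ro.from_matrix(tool(0).T@Rt).as_rotvec().round(3),(R.T@(grip(t,x=x)-grip(t0,x=x))*100).round(2))
E
```

```text
9.8833 [ 0.57707716 -0.19991544  0.29934078] 35.19474321589194 [-0.41310451 -0.03318847  0.17468766] [-0.075142   -0.03965553 -0.01804611] (np.float64(0.18036861681481164), np.float64(0.20934550294592896), np.float64(-0.06142393663182025))
0.35 [-0.078 -0.     0.   ] [-0.02 -3.55 -0.3 ]
0.5 [-0.148  0.    -0.   ] [-0.04 -6.68 -0.07]
0.65 [-0.217  0.     0.   ] [-0.06 -9.75  0.64]
0.8 [-0.286  0.     0.   ] [ -0.08 -12.68   1.79]
0.9 [-0.332  0.     0.   ] [ -0.09 -14.52   2.79]
1.0 [-0.378  0.     0.   ] [ -0.1  -16.25   3.98]
1.1 [-0.424 -0.     0.   ] [ -0.11 -17.86   5.33]
1.2 [-0.471 -0.    -0.   ] [ -0.12 -19.32   6.84]
1.3 [-0.517 -0.    -0.   ] [ -0.13 -20.63   8.48]
1.4 [-0.563 -0.     0.   ] [ -0.14 -21.76  10.25]
1.5 [-0.609  0.    -0.   ] [ -0.14 -22.71  12.12]
```

Emit:
{"name": "arm_command", "arguments": {"deltas": [[0,0,0,0,0,0,1],[0,0,0,0,0,0,1],[0,0,0,0,0,0,1],[0,0,0,0,0,0,1],[0,0,0,0,0,0,1],[0,0,0,0,0,0,1]]}}

```text
time_s: 10.38
tcp_pos: [0.5772, -0.2003, 0.2996]
ee_rot: [[0.981, 0.195, 0.0], [0.195, -0.981, -0.001], [0.0, 0.001, -1.0]]
wrist_force: [-0.5, -3.1, 0.6]
gripper_width: 0.171
gripper_force: 30.0
```

Emit:
{"name": "arm_command", "arguments": {"deltas": [[-0.04,0,0,0,-1.8,-0.2,1],[-0.078,0,0,0,-3.55,-0.3,1],[-0.11,0,0,-0.03,-5.1,-0.2,1],[-0.148,0,0,-0.04,-6.7,-0.07,1],[-0.18,0,0,-0.05,-8.2,0.25,1],[-0.217,0,0,-0.06,-9.75,0.64,1]]}}

```text
time_s: 10.88
tcp_pos: [0.5578, -0.1044, 0.2948]
ee_rot: [[0.981, 0.19, 0.045], [0.195, -0.957, -0.214], [0.002, 0.219, -0.976]]
wrist_force: [1.2, -3.8, 2.0]
gripper_width: 0.172
gripper_force: 30.0
```

```bash
python3 - <<'E'
from h import *
s=sense();print(s["time_s"],s["tcp_pos"],s["gripper_width"]*87,s["gripper_force"],s["wrist_force"],s["moment"],th())
E
```

```text
10.8833 [ 0.55777121 -0.10442321  0.29481015] 14.992407704717158 29.980743527412415 [ 1.20408822 -3.79369888  2.01988324] [-0.98318273 -0.0739396  -0.05142953] (np.float64(0.6484395825937046), np.float64(0.21114343336683175), np.float64(-0.06113418229773731))
```

```bash
cat >> h.py <<'E'
def plan(ths,tilts):
    s=sense();R=np.array(s["ee_rot"]);p=np.array(s["tcp_pos"]);x=(p-H)@X
    for t,k in zip(ths,tilts):
        print(round(t,3),Ro.from_matrix(R.T@tool(k)).as_rotvec().round(3),(R.T@(grip(t,x=x)-p)*100).round(2))
E
python3 - <<'E'
from h import *
plan(np.linspace(.72,1.25,8),np.linspace(.24,.5,8))
E
```

```text
0.72 [-0.019 -0.001 -0.007] [-0.01 -1.48  0.28]
0.796 [-0.056 -0.001 -0.007] [-0.02 -3.05  0.58]
0.871 [-0.093 -0.001 -0.007] [-0.03 -4.58  0.99]
0.947 [-0.13  -0.001 -0.007] [-0.04 -6.08  1.52]
1.023 [-0.168 -0.    -0.007] [-0.05 -7.54  2.16]
1.099 [-0.205 -0.    -0.007] [-0.06 -8.94  2.91]
1.174 [-0.242 -0.    -0.007] [ -0.07 -10.28   3.76]
1.25 [-0.279 -0.    -0.007] [ -0.08 -11.55   4.71]
```

Emit:
{"name": "arm_command", "arguments": {"deltas": [[-0.019,0,0,0,-1.5,0.28,1],[-0.056,0,0,-0.02,-3.05,0.58,1],[-0.093,0,0,-0.03,-4.6,1.0,1],[-0.13,0,0,-0.04,-6.1,1.52,1],[-0.168,0,0,-0.05,-7.55,2.16,1],[-0.205,0,0,-0.06,-8.95,2.9,1],[-0.242,0,0,-0.07,-10.3,3.75,1],[-0.279,0,0,-0.08,-11.55,4.7,1]]}}

```text
time_s: 11.55
tcp_pos: [0.5372, -0.0029, 0.223]
ee_rot: [[0.981, 0.171, 0.096], [0.196, -0.861, -0.468], [0.002, 0.478, -0.878]]
wrist_force: [2.8, -2.8, 1.4]
gripper_width: 0.173
gripper_force: 30.0
```

```bash
python3 - <<'E'
from h import *
s=sense();print(s["time_s"],s["gripper_width"]*87,s["wrist_force"],s["moment"],th())
plan(np.linspace(1.3,1.7,7),np.linspace(.53,.7,7))
E
```

```text
11.55 15.052408161721583 [ 2.82127691 -2.83264151  1.3973662 ] [-0.04459769 -0.57219402  0.30216744] (np.float64(1.2554316124914422), np.float64(0.21055050537404357), np.float64(-0.06088866862728))
1.3 [-0.031  0.001 -0.006] [-0.   -0.83  0.44]
1.367 [-0.06   0.001 -0.006] [-0.01 -2.07  1.09]
1.433 [-0.088  0.001 -0.006] [-0.02 -3.26  1.83]
1.5 [-0.116  0.001 -0.006] [-0.02 -4.4   2.64]
1.567 [-0.145  0.001 -0.006] [-0.03 -5.48  3.52]
1.633 [-0.173  0.001 -0.006] [-0.03 -6.51  4.48]
1.7 [-0.201  0.001 -0.005] [-0.04 -7.46  5.5 ]
```

Emit:
{"name": "arm_command", "arguments": {"deltas": [[-0.031,0,0,0,-0.83,0.44,1],[-0.06,0,0,-0.02,-2.07,1.09,1],[-0.088,0,0,-0.03,-3.26,1.83,1],[-0.116,0,0,-0.05,-4.4,2.64,1],[-0.145,0,0,-0.06,-5.48,3.52,1],[-0.173,0,0,-0.08,-6.5,4.48,1],[-0.2,0,0,-0.09,-7.46,5.5,1],[-0.2,0,0,-0.09,-7.46,5.5,1]]}}

```text
time_s: 12.22
tcp_pos: [0.5291, 0.0363, 0.1364]
ee_rot: [[0.98, 0.153, 0.127], [0.199, -0.751, -0.63], [-0.001, 0.642, -0.767]]
wrist_force: [5.9, -0.3, -3.1]
gripper_width: 0.174
gripper_force: 30.0
```

```bash
cat >> h.py <<'E'
def st():
    s=sense();F=np.array(s["wrist_force"]);t,r,x=th();f=t-.35;e=np.cos(f)*Y-np.sin(f)*Z;n=np.sin(f)*Y+np.cos(f)*Z
    print("t",s["time_s"],"th r x",round(t,4),round(r,4),round(x,4),"Ftan(resist)",round(-F@e,2),"Frad",round(F@n,2),"Fx",round(F@X,2),"Mx",round(np.array(s["moment"])@X,3),"w",round(s["gripper_width"]*87,2))
E
python3 - <<'E'
from h import *
st();plan([1.72,1.74,1.76,1.78],[.7]*4)
E
```

```text
t 12.2167 th r x 1.7127 0.2103 -0.061 Ftan(resist) -2.76 Frad -2.1 Fx 5.7 Mx 1.204 w 15.1
1.72 [-0.003  0.002 -0.001] [ 0.   -0.1   0.12]
1.74 [-0.003  0.002 -0.001] [ 0.   -0.43  0.38]
1.76 [-0.003  0.002 -0.001] [ 0.   -0.75  0.65]
1.78 [-0.003  0.002 -0.001] [ 0.   -1.06  0.93]
```

Emit:
{"name": "arm_command", "arguments": {"deltas": [[0,0,0,0.1,-0.25,0.25,1],[0,0,0,0.1,-0.4,0.37,1],[0,0,0,0.1,-0.58,0.5,1]]}}

```text
time_s: 12.47
tcp_pos: [0.5291, 0.0372, 0.131]
ee_rot: [[0.981, 0.15, 0.126], [0.196, -0.753, -0.628], [0.001, 0.641, -0.768]]
wrist_force: [-3.4, 4.5, 3.0]
gripper_width: 0.172
gripper_force: 30.1
```

```bash
python3 - <<'E'
from h import *
st();plan([1.76,1.78,1.80],[.7]*4)
E
```

```text
t 12.4667 th r x 1.7391 0.2101 -0.0608 Ftan(resist) 1.99 Frad 5.51 Fx -2.39 Mx 1.407 w 14.97
1.76 [-0.005  0.003 -0.004] [-0.   -0.33  0.29]
1.78 [-0.005  0.003 -0.004] [-0.   -0.64  0.57]
1.8 [-0.005  0.003 -0.004] [-0.   -0.95  0.85]
```

Emit:
{"name": "arm_command", "arguments": {"deltas": [[0,0,0,0,-0.16,0.15,1],[0,0,0,0,-0.31,0.28,1],[0,0,0,0,-0.31,0.28,1]]}}

```text
time_s: 12.72
tcp_pos: [0.5289, 0.0378, 0.1266]
ee_rot: [[0.981, 0.15, 0.126], [0.196, -0.753, -0.628], [0.001, 0.64, -0.768]]
wrist_force: [-3.0, 4.9, 1.1]
gripper_width: 0.171
gripper_force: 30.1
```

Emit:
{"name": "arm_command", "arguments": {"deltas": [[0,0,0,0,-0.16,0.15,1],[0,0,0,0,-0.3,0.28,1],[0,0,0,0,-0.3,0.28,1]]}}

```text
time_s: 12.97
tcp_pos: [0.5288, 0.0383, 0.1226]
ee_rot: [[0.981, 0.15, 0.126], [0.196, -0.753, -0.628], [0.001, 0.64, -0.768]]
wrist_force: [-1.9, 3.6, 1.6]
gripper_width: 0.171
gripper_force: 30.1
```

```bash
python3 - <<'E'
from h import *
st();plan([1.80,1.82,1.84],[.7]*4)
E
```

```text
t 12.9667 th r x 1.7794 0.2098 -0.0608 Ftan(resist) 1.0 Frad 4.13 Fx -1.17 Mx 1.873 w 14.86
1.8 [-0.005  0.002 -0.005] [-0.   -0.33  0.28]
1.82 [-0.005  0.002 -0.005] [-0.   -0.63  0.57]
1.84 [-0.005  0.002 -0.005] [-0.   -0.93  0.87]
```

Emit:
{"name": "arm_command", "arguments": {"deltas": [[-0.01,0,0,0,-0.17,0.14,1],[-0.02,0,0,0,-0.33,0.28,1],[-0.02,0,0,0,-0.33,0.28,1]]}}

```text
time_s: 13.22
tcp_pos: [0.5287, 0.0389, 0.1182]
ee_rot: [[0.981, 0.148, 0.129], [0.196, -0.74, -0.643], [0.0, 0.656, -0.755]]
wrist_force: [-1.8, 4.7, 1.6]
gripper_width: 0.177
gripper_force: 30.1
```

```bash
python3 - <<'E'
from h import *
st();s=sense();print(s["wrist_force"],s["moment"])
w=cam("scene");o=cv2.resize(w["pixels"][130:260,110:260],None,fx=4,fy=4,interpolation=2);cv2.imwrite("pics/s3.png",o)
plan([1.82,1.84],[.74,.76])
E
```

```text
t 13.2167 th r x 1.8004 0.2098 -0.0608 Ftan(resist) 1.0 Frad 5.12 Fx -0.86 Mx 1.863 w 15.37
[-1.84359525  4.69144289  1.61276701] [ 1.76863026  0.64874434 -0.2150597 ]
1.82 [-0.025  0.003 -0.004] [-0.   -0.31  0.27]
1.84 [-0.045  0.003 -0.004] [-0.   -0.62  0.56]
```

View pics/s3.png

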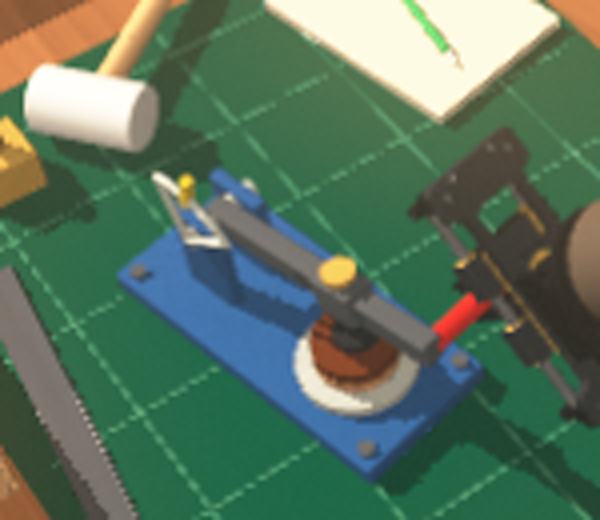

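The crop shows the lever nearly level, its black foot just over the walnut at crop position (350,335). The stack still sits centred on the bed.

Emit:
{"name": "arm_command", "arguments": {"deltas": [[-0.01,0,0,0,-0.16,0.14,1],[-0.02,0,0,0,-0.31,0.28,1],[-0.02,0,0,0,-0.31,0.28,1]]}}

```text
time_s: 13.52
tcp_pos: [0.5286, 0.0393, 0.114]
ee_rot: [[0.981, 0.145, 0.132], [0.196, -0.727, -0.658], [0.001, 0.671, -0.742]]
wrist_force: [-1.9, 4.7, 0.3]
gripper_width: 0.172
gripper_force: 30.1
```

```bash
python3 - <<'E'
from h import *
st();s=sense();print(s["wrist_force"],s["moment"])
plan([1.84,1.86],[.76,.78])
E
```

```text
t 13.5167 th r x 1.8207 0.2098 -0.0608 Ftan(resist) -0.16 Frad 5.01 Fx -0.93 Mx 2.021 w 14.94
[-1.91211858  4.71300334  0.33707017] [ 1.91074786  0.74321271 -0.22741807]
1.84 [-0.025  0.003 -0.004] [-0.   -0.31  0.26]
1.86 [-0.045  0.003 -0.004] [-0.   -0.61  0.55]
```

Emit:
{"name": "arm_command", "arguments": {"deltas": [[-0.01,0,0,0,-0.2,0.1,1],[-0.02,0,0,0,-0.36,0.23,1],[-0.02,0,0,0,-0.36,0.23,1]]}}

```text
time_s: 13.77
tcp_pos: [0.5285, 0.0398, 0.1098]
ee_rot: [[0.981, 0.142, 0.134], [0.196, -0.713, -0.673], [-0.0, 0.687, -0.727]]
wrist_force: [1.1, 2.2, 1.9]
gripper_width: 0.178
gripper_force: 30.1
```

```bash
python3 - <<'E'
from h import *
st();s=sense();print(s["wrist_force"],s["moment"])
plan([1.86,1.88],[.78,.8])
E
```

```text
t 13.7667 th r x 1.8406 0.2099 -0.0608 Ftan(resist) 1.75 Frad 2.07 Fx 1.49 Mx 1.272 w 15.52
[1.07537503 2.18764983 1.91200411] [1.28656517 0.05599239 0.19318728]
1.86 [-0.023  0.004 -0.004] [-0.   -0.31  0.27]
1.88 [-0.043  0.004 -0.004] [-0.   -0.61  0.56]
```

```bash
cat >> h.py <<'E'
def T():
    s=sense();F=np.array(s["wrist_force"]);p=np.array(s["tcp_pos"]);zt=np.array(s["ee_rot"])[:,2]
    M=np.array(s["moment"])+np.cross(p-.23*zt-H,F);print("hinge torque",round(M@X,3))
E
sed -i 's/^def st():/def st():\n    T()/' h.py
```

Emit:
{"name": "arm_command", "arguments": {"deltas": [[-0.01,0,0,0,-0.18,0.12,1],[-0.02,0,0,0,-0.33,0.25,1],[-0.02,0,0,0,-0.33,0.25,1]]}}

```text
time_s: 14.02
tcp_pos: [0.5284, 0.0401, 0.106]
ee_rot: [[0.981, 0.139, 0.137], [0.195, -0.698, -0.689], [-0.0, 0.702, -0.712]]
wrist_force: [3.2, -0.9, 2.2]
gripper_width: 0.174
gripper_force: 30.1
```

```bash
python3 - <<'E'
from h import *
st();plan([1.88,1.9],[.8,.82])
E
```

```text
hinge torque 1.54
t 14.0167 th r x 1.8586 0.2099 -0.0609 Ftan(resist) 2.3 Frad -1.41 Fx 2.9 Mx 0.446 w 15.17
1.88 [-0.022  0.004 -0.004] [-0.   -0.34  0.3 ]
1.9 [-0.042  0.004 -0.004] [-0.   -0.64  0.59]
```

Emit:
{"name": "arm_command", "arguments": {"deltas": [[-0.01,0,0,0,-0.16,0.15,1],[-0.02,0,0,0,-0.32,0.3,1],[-0.02,0,0,0,-0.32,0.3,1]]}}

```text
time_s: 14.27
tcp_pos: [0.5284, 0.0402, 0.1024]
ee_rot: [[0.981, 0.136, 0.14], [0.195, -0.684, -0.703], [0.0, 0.717, -0.697]]
wrist_force: [0.2, 1.4, 7.2]
gripper_width: 0.172
gripper_force: 30.1
```

```bash
python3 - <<'E'
from h import *
st();plan([1.90,1.92],[.82,.84])
E
```

```text
hinge torque 2.48
t 14.2667 th r x 1.876 0.2099 -0.0608 Ftan(resist) 7.12 Frad 1.6 Fx 0.48 Mx 0.006 w 14.93
1.9 [-0.021  0.004 -0.004] [-0.   -0.38  0.33]
1.92 [-0.041  0.004 -0.004] [-0.   -0.68  0.62]
```

Emit:
{"name": "arm_command", "arguments": {"deltas": [[-0.01,0,0,0,-0.17,0.15,1],[-0.021,0,0,0,-0.34,0.3,1],[-0.021,0,0,0,-0.34,0.3,1]]}}

```text
time_s: 14.52
tcp_pos: [0.5284, 0.0403, 0.0988]
ee_rot: [[0.981, 0.132, 0.144], [0.195, -0.668, -0.718], [0.001, 0.732, -0.681]]
wrist_force: [-0.7, 2.6, 11.5]
gripper_width: 0.172
gripper_force: 30.1
```

```bash
python3 - <<'E'
from h import *
st();plan([1.909,1.92],[.84,.85])
E
```

```text
hinge torque 3.488
t 14.5167 th r x 1.8931 0.2099 -0.0608 Ftan(resist) 11.44 Frad 2.98 Fx -0.21 Mx -0.436 w 14.99
1.909 [-0.018  0.004 -0.005] [-0.   -0.26  0.21]
1.92 [-0.028  0.004 -0.005] [-0.   -0.43  0.37]
```

Emit:
{"name": "arm_command", "arguments": {"deltas": [[-0.008,0,0,0,-0.12,0.11,1],[-0.015,0,0,0,-0.25,0.22,1],[-0.015,0,0,0,-0.25,0.22,1]]}}

```text
time_s: 14.77
tcp_pos: [0.5284, 0.0404, 0.0963]
ee_rot: [[0.981, 0.129, 0.146], [0.195, -0.656, -0.729], [0.002, 0.743, -0.669]]
wrist_force: [-2.9, 2.0, 14.1]
gripper_width: 0.175
gripper_force: 30.2
```

```bash
python3 - <<'E'
from h import *
st();plan([1.909,1.92],[.84,.85])
E
```

```text
hinge torque 4.089
t 14.7667 th r x 1.9051 0.2099 -0.0608 Ftan(resist) 14.09 Frad 2.82 Fx -2.45 Mx -0.886 w 15.21
1.909 [-0.002  0.004 -0.005] [-0.   -0.07  0.04]
1.92 [-0.012  0.004 -0.005] [-0.   -0.24  0.2 ]
```

Emit:
{"name": "arm_command", "arguments": {"deltas": [[-0.002,0,0,0,-0.03,0.02,1],[-0.002,0,0,0,-0.03,0.02,1],[-0.002,0,0,0,-0.03,0.02,1],[-0.002,0,0,0,-0.03,0.02,1],[-0.002,0,0,0,-0.03,0.02,1],[-0.002,0,0,0,-0.03,0.02,1],[-0.002,0,0,0,-0.03,0.02,1],[-0.002,0,0,0,-0.03,0.02,1]]}}

```text
time_s: 15.43
tcp_pos: [0.5284, 0.0404, 0.0963]
ee_rot: [[0.981, 0.129, 0.146], [0.195, -0.655, -0.73], [0.002, 0.744, -0.668]]
wrist_force: [-3.6, 4.2, 14.5]
gripper_width: 0.173
gripper_force: 30.2
```

Emit:
{"name": "arm_command", "arguments": {"deltas": [[0,0,0,0,0,0,1],[0,0,0,0,0,0,1],[0,0,0,0,0,0,1],[0,0,0,0,0,0,1],[0,0,0,0,0,0,1],[0,0,0,0,0,0,1]]}}

```text
time_s: 15.93
tcp_pos: [0.5284, 0.0404, 0.0963]
ee_rot: [[0.981, 0.129, 0.146], [0.195, -0.655, -0.73], [0.002, 0.744, -0.668]]
wrist_force: [-4.0, 4.0, 15.1]
gripper_width: 0.174
gripper_force: 30.2
```

```bash
python3 - <<'E'
from h import *
st();plan([1.87,1.83,1.78,1.7,1.63,1.55,1.47,1.39],np.linspace(.80,.52,8))
E
```

```text
hinge torque 4.102
t 15.9333 th r x 1.9051 0.2099 -0.0608 Ftan(resist) 15.01 Frad 4.95 Fx -3.07 Mx -0.907 w 15.13
1.87 [ 0.039  0.003 -0.006] [ 0.    0.56 -0.48]
1.83 [ 0.079  0.003 -0.006] [ 0.    1.22 -1.  ]
1.78 [ 0.119  0.003 -0.006] [ 0.01  2.08 -1.6 ]
1.7 [ 0.159  0.003 -0.006] [ 0.01  3.51 -2.48]
1.63 [ 0.199  0.003 -0.006] [ 0.02  4.82 -3.16]
1.55 [ 0.239  0.003 -0.006] [ 0.03  6.36 -3.81]
1.47 [ 0.279  0.002 -0.006] [ 0.03  7.96 -4.34]
1.39 [ 0.319  0.002 -0.006] [ 0.04  9.59 -4.74]
```

Emit:
{"name": "arm_command", "arguments": {"deltas": [[0.039,0,0,0,0.56,-0.48,1],[0.079,0,0,0,1.22,-1.0,1],[0.119,0,0,0,2.08,-1.6,1],[0.159,0,0,0,3.5,-2.48,1],[0.199,0,0,0,4.8,-3.16,1],[0.239,0,0,0.02,6.36,-3.81,1],[0.279,0,0,0.03,7.96,-4.34,1],[0.319,0,0,0.04,9.6,-4.74,1]]}}

```text
time_s: 16.6
tcp_pos: [0.5337, 0.0148, 0.1952]
ee_rot: [[0.98, 0.171, 0.098], [0.197, -0.858, -0.474], [0.003, 0.484, -0.875]]
wrist_force: [-7.5, 13.1, 1.1]
gripper_width: 0.174
gripper_force: 30.1
```

```bash
python3 - <<'E'
from h import *
st();plan(np.linspace(1.33,.8,8),np.linspace(.48,.15,8))
E
```

```text
hinge torque 0.845
t 16.6 th r x 1.4131 0.2102 -0.0607 Ftan(resist) -5.98 Frad 13.09 Fx -4.71 Mx 4.863 w 15.1
1.33 [ 0.026 -0.    -0.005] [ 0.01  1.53 -0.84]
1.254 [ 0.073 -0.001 -0.005] [ 0.01  2.97 -1.52]
1.179 [ 0.12  -0.001 -0.005] [ 0.02  4.46 -2.08]
1.103 [ 0.167 -0.001 -0.005] [ 0.03  5.98 -2.53]
1.027 [ 0.214 -0.001 -0.005] [ 0.04  7.54 -2.86]
0.951 [ 0.261 -0.001 -0.005] [ 0.04  9.11 -3.07]
0.876 [ 0.308 -0.001 -0.005] [ 0.05 10.7  -3.16]
0.8 [ 0.356 -0.001 -0.005] [ 0.06 12.29 -3.13]
```

Emit:
{"name": "arm_command", "arguments": {"deltas": [[0.026,0,0,0.05,1.4,-1.0,1],[0.073,0,0,0.05,2.9,-1.67,1],[0.12,0,0,0.06,4.4,-2.23,1],[0.167,0,0,0.07,5.95,-2.68,1],[0.214,0,0,0.08,7.5,-3.01,1],[0.261,0,0,0.08,9.1,-3.2,1],[0.308,0,0,0.09,10.7,-3.28,1],[0.356,0,0,0.1,12.3,-3.25,1]]}}

```text
time_s: 17.27
tcp_pos: [0.5521, -0.0757, 0.2846]
ee_rot: [[0.981, 0.193, 0.03], [0.195, -0.969, -0.148], [0.001, 0.152, -0.988]]
wrist_force: [-1.2, 4.5, 0.7]
gripper_width: 0.171
gripper_force: 30.0
```

```bash
python3 - <<'E'
from h import *
st();plan([.76,.7,.66,.63,.605],[.13,.08,.03,0,0])
E
```

```text
hinge torque 0.098
t 17.2667 th r x 0.7948 0.2123 -0.0609 Ftan(resist) -3.86 Frad 2.65 Fx -0.31 Mx 1.943 w 14.87
0.76 [ 0.022  0.    -0.006] [0.   0.77 0.02]
0.7 [ 0.072  0.    -0.006] [ 0.01  2.   -0.27]
0.66 [ 0.122 -0.    -0.006] [ 0.02  2.82 -0.42]
0.63 [ 0.152 -0.    -0.006] [ 0.02  3.45 -0.51]
0.605 [ 0.152 -0.    -0.006] [ 0.02  3.97 -0.57]
```

Emit:
{"name": "arm_command", "arguments": {"deltas": [[0.022,0,0,0,0.77,0,1],[0.072,0,0,0,2.0,-0.2,1],[0.122,0,0,0,2.82,-0.35,1],[0.152,0,0,0,3.45,-0.45,1],[0.152,0,0,0,3.97,-0.5,1],[0.152,0,0,0,3.97,-0.5,1],[0.152,0,0,0,3.97,-0.5,1]]}}

```text
time_s: 17.85
tcp_pos: [0.5602, -0.1152, 0.2986]
ee_rot: [[0.981, 0.194, 0.004], [0.194, -0.981, -0.006], [0.003, 0.007, -1.0]]
wrist_force: [-3.8, -0.8, 9.8]
gripper_width: 0.172
gripper_force: 30.0
```

```bash
python3 - <<'E'
from h import *
st();w=cam("wrist");cv2.imwrite("pics/w4.png",w["pixels"])
h=cv2.cvtColor(w["pixels"],cv2.COLOR_BGR2HSV);m=((h[...,0]>20)&(h[...,0]<34)&(h[...,1]>150)&(h[...,2]>110)).astype(np.uint8)
k,l,st_,ce=cv2.connectedComponentsWithStats(m);print([(s.tolist(),e.round(1).tolist(),ang(w,e,.031)) for s,e in zip(st_[1:],ce[1:]) if s[4]>5])
print(proj(w,[grip(.605,.085,.031),grip(.605,.051,.031),grip(.605,.085,.009),grip(.605,.051,.009),grip(.605,.2,.009)]).round(1).tolist())
E
```

```text
hinge torque 1.19
t 17.85 th r x 0.5932 0.2118 -0.0609 Ftan(resist) 2.4 Frad 9.48 Fx -3.85 Mx 0.654 w 14.92
[([284, 87, 12, 11, 95], [289.0, 91.9], (np.float64(0.6109192289246798), np.float64(0.07235197403430231)))]
[[287.5, 90.6], [292.4, 93.8], [287.1, 116.4], [292.0, 116.8], [255.0, 114.4]]
```

View pics/w4.png

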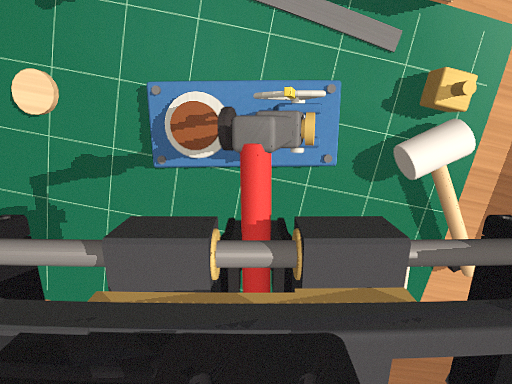

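The wrist view shows the lever near the tab: handle at column 256 and tab at (289,92), with the stack under the foot at (195,124). I will check the camera's sideways bias from the base edges and the handle.

```bash
python3 - <<'E'
from h import *
w=cam("wrist");I=w["pixels"];h=cv2.cvtColor(I,cv2.COLOR_BGR2HSV)
bl=((h[...,0]>100)&(h[...,0]<125)&(h[...,1]>100))
for v in(96,104,112,150,156):
    x=np.where(bl[v,120:370])[0]+120;P=onz(w,[(x.min(),v),(x.max()+1,v)],.023)-B;print("base y edges",(P@Y*1000).round(1),"(70,-200)")
ring=((h[...,1]<70)&(h[...,2]>120)).astype(np.uint8);ring[:,:150]=0;ring[:,222:]=0;ring[:80]=0;ring[165:]=0
k,l,s_,ce=cv2.connectedComponentsWithStats(ring);i=1+s_[1:,4].argmax()
ct=cv2.convexHull(max(cv2.findContours((l==i).astype(np.uint8),0,1)[0],key=len)).reshape(-1,2)
P=(onz(w,ct[ct[:,0]<205],.033)-B)[:,:2]*1000
from scipy.optimize import least_squares
c=least_squares(lambda c:np.hypot(*(P-c).T)-44.6,[0,0]).x;print("bed offset press x,y mm",c@X[:2],c@Y[:2])
R=((h[...,0]<8)|(h[...,0]>172))&(h[...,1]>150)
for v in(160,180,200):
    x=np.where(R[v,220:300])[0]+220
    for xx in(x.min(),x.max()+1):
        d=ray(w,(xx,v))[0]
    d=ray(w,((x.min()+x.max())/2,v))[0];zc=H[2]+.21*np.cos(.25);q=w["o"]+d*((zc-w["o"][2])/d[2])-H;print("handle",x.min(),x.max(),"press x",q@X,"theta",.35+np.arcsin(q@Y/.21))
E
```

```text
base y edges [  66.8 -198.5] (70,-200)
base y edges [  67.7 -199.1] (70,-200)
base y edges [  67.3 -199.7] (70,-200)
base y edges [  67.7 -198.4] (70,-200)
base y edges [  67.  -198.9] (70,-200)
bed offset press x,y mm 0.17734489444416585 -0.18639814793860296
handle 240 270 press x -0.013204244113279844 theta 0.5942212971412972
handle 241 270 press x -0.023378773381609038 theta 0.5933869834876832
handle 241 270 press x -0.03389851913483201 theta 0.5937892568576773
```

```bash
cat > tab.py <<'E'
from h import *
from scipy.optimize import minimize_scalar
def tab(n):
    c=cam(n);pr=proj(c,grip(.61,.068,.031))[0]
    h=cv2.cvtColor(c["pixels"],cv2.COLOR_BGR2HSV);k=10
    u,v=int(pr[0])-k,int(pr[1])-k;q=h[v:v+2*k,u:u+2*k].astype(float)
    wgt=np.where((q[...,0]>17)&(q[...,0]<36),np.clip((q[...,1]-60)/120,0,1),0)
    y,x=np.mgrid[v:v+2*k,u:u+2*k];e=np.array([(wgt*x).sum(),(wgt*y).sum()])/wgt.sum()
    d=ray(c,e)[0];d/=np.linalg.norm(d)
    def dist(t):
        a=grip(t,.068,.031)-c["o"];return np.linalg.norm(a-(a@d)*d)
    r=minimize_scalar(dist,bounds=(.4,.8),method="bounded");print(n,e.round(1),"area",wgt.sum().round(1),"theta",round(r.x,4),"miss mm",round(r.fun*1000,2))
if __name__=="__main__":
    for n in("wrist","scene","top"):tab(n)
    st()
E
python3 tab.py
```

```text
wrist [289.4  92.3] area 96.6 theta 0.6162 miss mm 0.01
scene [156.1 176.6] area 25.0 theta 0.5466 miss mm 3.32
top [nan nan] area 0.0 theta 0.5528 miss mm nan
hinge torque -0.07
t 18.1 th r x 0.5944 0.2118 -0.0609 Ftan(resist) -0.13 Frad 10.43 Fx -2.27 Mx 0.549 w 14.88tab.py:8: RuntimeWarning: invalid value encountered in divide
  y,x=np.mgrid[v:v+2*k,u:u+2*k];e=np.array([(wgt*x).sum(),(wgt*y).sum()])/wgt.sum()
```

Emit:
{"name": "arm_command", "arguments": {"deltas": [[0,0,0,0,-0.25,-0.1,1],[0,0,0,0,-0.48,-0.1,1],[0,0,0,0,-0.48,-0.1,1],[0,0,0,0,-0.48,-0.1,1],[0,0,0,0,-0.48,-0.1,1]]}}

```text
time_s: 18.52
tcp_pos: [0.5591, -0.1099, 0.2972]
ee_rot: [[0.981, 0.195, 0.001], [0.195, -0.981, -0.007], [-0.001, 0.007, -1.0]]
wrist_force: [-1.7, 0.2, 3.9]
gripper_width: 0.179
gripper_force: 30.0
```

```bash
python3 tab.py 2>/dev/null
```

```text
wrist [295.7  91.6] area 97.4 theta 0.6147 miss mm 0.01
scene [156.1 176.6] area 25.1 theta 0.5468 miss mm 3.31
top [nan nan] area 0.0 theta 0.5528 miss mm nan
hinge torque 0.474
t 18.6667 th r x 0.6196 0.2119 -0.0609 Ftan(resist) 1.2 Frad 5.21 Fx -1.92 Mx 0.264 w 14.94
```

Emit:
{"name": "arm_command", "arguments": {"deltas": [[0,0,0,0,0,0,0.5],[0,0,0,0,0,0,0],[0,0,0,0,0,0,-0.5],[0,0,0,0,0,0,-0.8],[0,0,0,0,0,0,-0.8],[0,0,0,0,0,0,-0.8],[0,0,0,0,0,0,-0.8],[0,0,0,0,0,0,-0.8]]}}

```text
time_s: 19.33
tcp_pos: [0.5593, -0.11, 0.2972]
ee_rot: [[0.981, 0.195, 0.001], [0.195, -0.981, -0.007], [-0.0, 0.007, -1.0]]
wrist_force: [-0.2, -0.8, -0.1]
gripper_width: 0.696
gripper_force: 0.0
```

Emit:
{"name": "arm_command", "arguments": {"deltas": [[0,0,0,0,0,-1,-0.8],[0,0,0,0,0,-4,-0.8],[0,0,0,0,0,-8,-0.8],[0,0,0,0,-2,-9,-0.8],[0,0,0,0,-3.5,-9,-0.8],[0,0,0,0,-3.5,-9,-0.8],[0,0,0,0,-3.5,-9,-0.8]]}}

```text
time_s: 19.92
tcp_pos: [0.5523, -0.0747, 0.3879]
ee_rot: [[0.981, 0.196, 0.003], [0.196, -0.981, -0.007], [0.001, 0.007, -1.0]]
wrist_force: [-0.6, -0.1, -0.0]
gripper_width: 0.901
gripper_force: 0.0
```

```bash
cat > lv.py <<'E'
from tab import *
w=cam("wrist");cv2.imwrite("pics/w5.png",w["pixels"]);st();tab("wrist")
h=cv2.cvtColor(w["pixels"],cv2.COLOR_BGR2HSV);R=((h[...,0]<8)|(h[...,0]>172))&(h[...,1]>150)
for xx in(-.025,-.04,-.055):
    pr=proj(w,grip(.617,x=xx))[0];v=int(round(pr[1]));u=int(pr[0])-40
    x=np.where(R[v,u:u+80])[0]+u
    if len(x)==0:print("none",pr);continue
    f=.267;d=ray(w,((x.min()+x.max())/2,v))[0];q=w["o"]+d*((H[2]+.21*np.cos(f)-w["o"][2])/d[2])-H;print("handle",x.min(),x.max(),"press x",round(q@X,4),"theta",round(.35+np.arcsin(q@Y/.21),4))
ct,P=blob(w,proj(w,B+[0,0,.022])[0],.055,(75,70,20),(112,255,255));hc=cv2.convexHull(ct).reshape(-1,2)
print("walnut",cv2.fitEllipse((onz(w,hc,.055)[:,:2]*1000).astype(np.float32)))
E
python3 lv.py
```

```text
hinge torque 0.136
t 19.9667 th r x 0.6526 0.3083 -0.0606 Ftan(resist) 0.27 Frad -0.24 Fx 0.48 Mx -0.024 w 78.16
wrist [314.2  98.7] area 46.6 theta 0.6133 miss mm 0.01
handle 290 308 press x -0.0253 theta 0.6202
handle 289 307 press x -0.0402 theta 0.6221
handle 289 307 press x -0.0547 theta 0.6199
walnut ((604.015380859375, -26.35247230529785), (62.02518081665039, 62.58040237426758), 0.6163655519485474)
```

```bash
python3 - <<'E'
from h import *
a=cam("scene")["pixels"];w=cv2.imread("pics/w5.png")
o=np.hstack([cv2.resize(a[90:260,90:260],(400,400),interpolation=2),cv2.resize(w[50:200,200:350],(400,400),interpolation=2)]);cv2.imwrite("pics/fin.png",o)
E
```

```text
(no output)
```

View pics/fin.png

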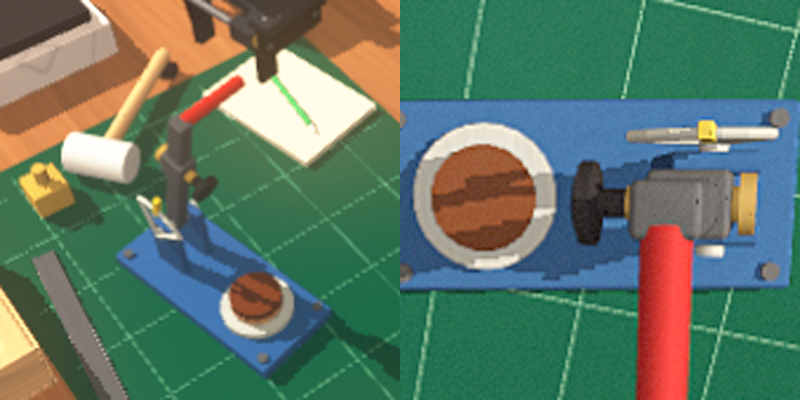

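The final crops show the stack centred on the bed, the lever standing in line with the yellow tab at right-crop (707,130), and the gripper clear of everything.

```bash
python3 -c "
from h import *
print(finish_job())"
```

```text
the job is handed in; nothing more can be done
None
```

I handed the job in at about 20 s: the walnut was placed within about 1 mm of the cork's centre, pressed at an estimated 20 N for about 1.2 s, and the lever was left at 0.62 rad against a tab measured at about 0.615.

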